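Put the turner and the pastry brush away in their trays

TASK

Put the turner and the pastry brush away: lay the turner in the wide white tray and the brush in the narrow one, each flat on the tray's floor along its length, with its handle in the narrower channel at the tray's open end and its head in the wider part. Set them down rather than dropping them, and do not disturb the tub, the ramekin and the measuring cup.

Things in the scene. Friction and masses are not known exactly. Their poses are not given: they have to be found in the camera images.
- turner: loose black turner (spatula), 195 mm long, 0.1-0.2 kg lying flat on the bench. Origin: mid-length, underside; x points from handle to blade, z up. Handle: bar 22 mm wide, 18 mm high, from x = -97 to -3 mm. Neck: steel, 14 mm wide, 8 mm high, up to the blade. Blade: 84 mm wide, 4 mm thick, from x = 17 to 97 mm. All undersides at z = 0.
- turner_grip (a point): the point to grip the turner, on its handle near its centre of mass: at x = -20 mm, 9 mm above its underside; the 22 mm width runs along y; same axes as the turner.
- turner_tip (a point): middle of the turner's blade edge, at x = 97 mm from its origin, 2 mm above its underside.
- brush: loose flat pastry brush, 180 mm long, 0.07-0.14 kg lying flat on the bench. Origin: mid-length, underside; x points from handle to bristles, z up. Wooden handle: 22 mm wide, 16 mm high, from x = -90 to 10 mm. Steel ferrule: 46 mm wide, 16 mm high, x = 10 to 40 mm. Pale stiff bristles: 42 mm wide, 12 mm high, x = 40 to 90 mm. All undersides at z = 0.
- brush_grip (a point): the point to grip the brush, on its handle near its centre of mass: at x = -16 mm, 8 mm above its underside; the 22 mm width runs along y; same axes as the brush.
- brush_tip (a point): middle of the bristles' end, at x = 90 mm from its origin, 6 mm above its underside.
- wide_tray: white tray, grey floor, fixed on the pan: 234 x 120 mm outside, walls and floor 4 mm thick, rim 22 mm high. The compartment is 112 mm wide from x = -60 to 113 mm (closed end); from x = -60 to -117 mm it narrows to a central channel 56 mm wide for the handle, open at its end. Origin: centre of its underside, 2 mm above the bench; x along its length, z up. For the turner.
- narrow_tray: white tray, grey floor, fixed on the pan: 234 x 84 mm outside, walls and floor 4 mm thick, rim 22 mm high. The compartment is 76 mm wide from x = -60 to 113 mm (closed end); from x = -60 to -117 mm it narrows to a central channel 52 mm wide for the handle, open at its end. Origin: centre of its underside, 2 mm above the bench; x along its length, z up. For the brush.
- pan: aluminium sheet pan, 270 x 250 mm, rim 17 mm high, fixed on the bench; the two trays lie in it side by side, in either order. Origin: centre of its underside.
- tub: bystander: closed white plastic tub with a blue lid, 90 mm wide, 115 mm high, loose; origin centre of its underside.
- ramekin: bystander: white ceramic ramekin, 84 mm wide, 45 mm high, loose; origin centre of its underside.
- measuring_cup: bystander: steel measuring cup with a handle, 70 mm wide, 50 mm high, loose; origin centre of its underside.
There are look-alikes about, which are no part of the job. Of the things like the turner, leave any that is blue or yellow; of the rest the smaller one is meant.

How it is judged:
By the outcome, as a careful person would: the job done as asked, in the order asked, and still so for the second after the job is handed in, with the robot touching nothing.
It also fails if it takes over 53 s, if anything falls off the work surface, if the arm or the gripper's body presses on something with over 40 N, if the wrist force passes 120 N, or if a joint passes its speed limit or range.

ROBOT

A 6-joint arm with a two-finger parallel gripper is mounted at the origin on the work surface. World frame = base frame: x ahead of the robot, y to its left, z up, the work surface at z = 0. Lengths are in mm, angles in rad, forces in N, time in s.
With the tool pointing down it reaches from about 275 to 850 mm from the base axis. Payload 5.2 kg.
Tool frame: the origin (TCP) lies between the finger pads; the fingertips stand 22 mm ahead of it and the grasp point (between the pads) lies 3 mm ahead of it (finger_overhang is the distance from the TCP to the fingertips, in mm); z points along the fingers, y is the line along which they close (so a half turn about z gives the same grasp; the last joint's range is limited). The gripper opens to 85 mm and grips with 20 to 120 N. Pads are 22 mm wide; open, the fingers measure 114 mm over their backs; the gripper's body (76 mm by 85 mm) begins 54 mm behind the grasp point. The pads swing forward as they close: fully open they stand 13 mm farther back than shut.
Start: joints at [0.927, 0.259, 1.535, -0, 1.348, -0.203], TCP at [234.645, 497.441, 253.31] pointing down, gripper open.
Joint ranges: [-3.14, 3.14], [-0.91, 2.08], [0.19, 2.58], [-1.22, 4.36], [0.22, 2.71], [-3.12, 3.12]. Speed limits (rad/s): [2.57, 2.57, 3.14, 3.14, 3.14, 3.14].

INTERFACE

Orientations are given as a 3x3 rotation matrix whose columns are the frame's x, y, z axes.
In Python, from workcell import get_obs, snapshot, camera_params, sign_off, boxes_of, cut_out, finger_overhang gives the robot as it stands.
- The arm moves only by the tool jog_arm, never from a script. Its arguments are lists of equal length, an entry for each row: "delta_pos": the shift along the tool's x, y, z in m, a list of three; "roll": the turn about the tool's z in rad; "grip": the finger opening in m, from 0 to 0.0854. In form: {"delta_pos": [[tx, ty, tz], ...], "roll": [roll, ...], "grip": [grip, ...]}. A call has 1 to 5 rows; each row shifts and turns the commanded pose from where the row before left it, along the tool's axes as they then stand; what a row does not reach is not made up. A row lasts 1/12 s, in which the tool goes at most 41.7 mm and 7.16 degrees, less where a joint would pass 70% of its speed; a pose out of reach is approached as far as the arm can. A call is refused whole if a number of a shift passes 0.0417 or a number of a turn 0.125, either way. A call with a gripper value outside its range is refused whole. The fingers move at their own pace and stop on an object; the grip force is fixed at half the most. Time passes only in rows, so rows that do not move let the fingers close. It gives the time, the measured TCP pose, the force, the opening and the grip force at its end, in the units of the state.
- get_obs(): the state, without advancing time (a new reading comes with each control period).
- snapshot(name): name is "side" or "top"; returns (picture, depth): 384x512x3 uint8, red, green, blue; 384x512 float32, mm along the optical axis (not along the pixel's ray), 0 where there is no reading.
- camera_params(name): a dict with "camera_matrix" (3x3 intrinsics, pixels), "extrinsics" (4x4, takes a point from world to camera coordinates). Camera axes: x right, y down, z forward; pixel columns grow to the right and rows downward; lengths in mm; the calibration is good to about 2 mm. A picture is of the moment at which its call begins. camera_params takes no time and is no camera call.
- sign_off(): hands the job in; it is judged then, once.
Trained networks look in the newest picture that a camera, given by its name, has taken for a name from the list of things; names that differ only in an ending like _2 or _b are one class to them, and where a whole thing is asked for, a point or a joint stands for the part that bears it (a point fixed in the world has none). Each returns a list of dicts, best first, with "conf" (0 to 1); they miss things now and then, are a little off and sometimes report something else, mostly with a low value. They report only what shows in the picture. A call takes as long as a camera call. They do not tell look-alikes from the thing itself.
- boxes_of(camera, query): "location" ([x, y, z] in mm, in world coordinates, good to about 4 mm: the middle of the surface that is visible of it).
- cut_out(camera, query): "region" (384x512 bool, what is visible of it).
The state is a dict: "time": time; "q": joint angles; "qvel": joint speeds; "tau": joint torques, N m; "tcp_pos": TCP position; "eef_rot": TCP orientation; "ft_force": force on the tool from outside, world axes, zero at the start; "wrist_torque": the same for the moment, N m; "opening": finger opening in mm; "grip_force": force on a finger pad.
Only numpy, scipy, OpenCV 4.12 (cv2) and the standard library are available. Lean on these libraries where they do the work, as an engineer would, in place of code of your own. Each camera call takes 0.05 s, during which the arm holds its last target. There are 200 camera calls.

## Working session

There is one attempt and no reset: what is moved stays moved. The work goes in short steps, Python scripts to look and compute and a tool call to move; the robot and the scene stay as the last step left them, time stands still between calls to the robot, and variables do not carry over. Pictures are saved under pics/ and viewed, at most 10 in all, crops included, and the job is handed in when it is done.

Besides the shell and the picture viewer there is one more tool, called after "Request:" as a command line: name --pt "numbers of a row" for each row, then --argument value for the rest. jog_arm: Moves the arm, as the interface text tells. Its arguments: {"type":"object","properties":{"delta_pos":{"type":"array","items":{"type":"array","items":{"type":"number"}}},"roll":{"type":"array","items":{"type":"number"}},"grip":{"type":"array","items":{"type":"number"}}},"required":["delta_pos","roll","grip"]}

```bash
mkdir -p pics; ls
cat > h.py <<'E'
import numpy as np, cv2
from workcell import *
def cloud(cam,depth):
    P=camera_params(cam);K=np.array(P["camera_matrix"]);T=np.linalg.inv(np.array(P["extrinsics"]))
    v,u=np.mgrid[:384,:512]
    c=np.stack([(u-K[0,2])/K[0,0]*depth,(v-K[1,2])/K[1,1]*depth,depth],-1)
    w=c@T[:3,:3].T+T[:3,3]; w[depth<=0]=np.nan
    return w
def proj(cam,p):
    P=camera_params(cam);c=np.array(P["extrinsics"])@np.append(p,1);q=np.array(P["camera_matrix"])@c[:3];return q[:2]/q[2]
E
python3 - <<'E'
from h import *
o=get_obs();print(o['time'],o['tcp_pos'],o['eef_rot'],o['opening'],o['ft_force'])
ims=[]
for c in("top","side"):
    im,d=snapshot(c);np.savez(f"{c}.npz",im=im,d=d)
    cv2.imwrite(f"pics/{c}0.png",im[:,:,::-1])
    for q in("turner","brush","wide_tray","narrow_tray","pan","tub","ramekin","measuring_cup"):
        for b in boxes_of(c,q):print(c,q,round(b['conf'],2),np.round(b['location']),np.round(proj(c,b['location'])))
print(get_obs()['time'])
E
```

```text
pics
0.0 [234.34433354 497.0435556  252.47371254] [[-9.04412592e-01  4.26657495e-01 -1.11595768e-03]
 [ 4.26658773e-01  9.04411529e-01 -1.44159469e-03]
 [ 3.94217809e-04 -1.77992952e-03 -9.99998338e-01]] 85.61518603326809 [0.13728748 0.09489001 0.65504075]
top turner 0.85 [ 430. -490.    4.] [410. 206.]
top turner 0.76 [ 200. -253.    5.] [334. 282.]
top turner 0.74 [112. 344.   4.] [135. 312.]
top brush 0.88 [ 505. -331.   10.] [358. 181.]
top wide_tray 0.67 [580. 174.   8.] [194. 157.]
top pan 0.88 [486. 204.   1.] [185. 188.]
top pan 0.18 [ 502. -335.   18.] [360. 182.]
top tub 0.93 [379. 470. 115.] [ 80. 221.]
top ramekin 0.8 [ 727. -336.   23.] [359. 110.]
top ramekin 0.75 [465. 209.   7.] [182. 194.]
top ramekin 0.33 [586. -67.   7.] [272. 156.]
top measuring_cup 0.66 [ 754. -177.   16.] [307. 103.]
side turner 0.78 [ 434. -499.   10.] [320. 353.]
side turner 0.64 [134. 336.   4.] [147. 155.]
side turner 0.58 [ 201. -266.    6.] [187. 288.]
side wide_tray 0.64 [576. 173.   9.] [288. 158.]
side narrow_tray 0.48 [ 749. -184.   35.] [391. 212.]
side pan 0.96 [490. 141.   6.] [265. 169.]
side tub 0.69 [377. 457.  72.] [212. 110.]
side ramekin 0.9 [ 725. -313.   30.] [408. 249.]
side ramekin 0.37 [ 496. -336.   19.] [321. 280.]
side ramekin 0.23 [580. -75.   7.] [316. 206.]
side measuring_cup 0.59 [ 747. -179.   34.] [390. 211.]
0.9
```

View pics/top0.png

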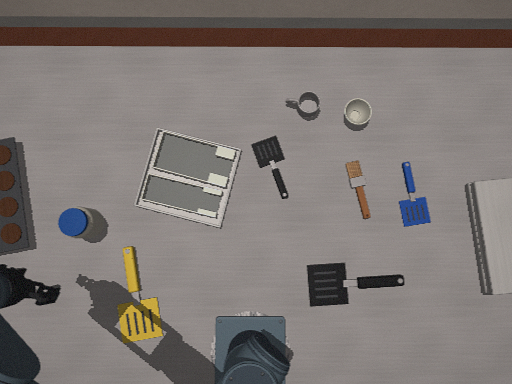

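View pics/side0.png

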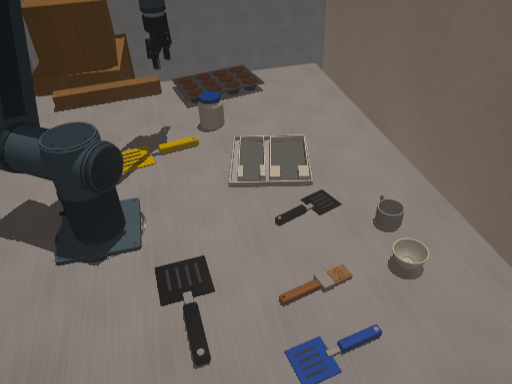

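The top view shows four turners:
- small black at (270,165)
- big black at (350,283)
- blue at (414,200)
- yellow at (140,300)

After ruling out blue and yellow, the smaller of the rest is the small black one at (270,165). The brush is at (358,188). The pan is at (188,178), with the trays' open ends facing right. Next I'll measure all of these and check the choice in a close crop.

Run:
```python
from h import *
for c,rt,rb in(("top",(235,125,300,205),(335,150,380,228)),("side",(265,180,350,232),(270,258,360,310))):
    z=np.load(c+".npz");im,d=z['im'],z['d'];W=cloud(c,d);hsv=cv2.cvtColor(im,cv2.COLOR_RGB2HSV)
    bench=W[...,2]; 
    for n,(x0,y0,x1,y1) in(("turner",rt),("brush",rb)):
        sub=np.zeros((384,512),bool);sub[y0:y1,x0:x1]=1
        V=hsv[...,2];S=hsv[...,1]
        m=sub&((V<75) if n=="turner" else (S>70))
        k,lab,st,_=cv2.connectedComponentsWithStats(m.astype(np.uint8),connectivity=8)
        m=lab==1+np.argmax(st[1:,4]); 
        p=W[m];p=p[~np.isnan(p[:,0])];
        r=cv2.minAreaRect(p[:,:2].astype(np.float32))
        print(c,n,m.sum(),"minrect",np.round(r[0],1),np.round(r[1],1),round(r[2],1),"z",np.round(np.percentile(p[:,2],[5,50,95]),1), "bench z",np.round(np.nanmedian(bench[sub&~m]),1))
        mu=p[:,:2].mean(0);ax=np.linalg.svd(p[:,:2]-mu,full_matrices=False)[2][0]
        print("   mean",mu.round(1),"axis deg",np.degrees(np.arctan2(ax[1],ax[0])).round(1))
z=np.load("top.npz");im=z['im'][:,:,::-1];d=z['d'];W=cloud("top",d)
a=cv2.resize(im[115:240,125:300],None,fx=4.5,fy=4.5,interpolation=cv2.INTER_CUBIC);cv2.imwrite("pics/crop.png",a);print(a.shape)
# pan/tray rim by height
zz=W[...,2];m=np.zeros((384,512),bool);m[120:235,125:250]=1;m&=(zz>19)&(zz<40)
p=W[m];print("rim",m.sum(),[ (np.round(r[0],1),np.round(r[1],1),r[2]) for r in[cv2.minAreaRect(p[:,:2].astype(np.float32))]],np.round(np.percentile(p[:,2],[5,50,95]),1))
```

```text
top turner 640 minrect [600.6 -52.6] [80.  82.3] 20.3 z [-1.   2.8  6.3] bench z -1.0
   mean [600.9 -52.3] axis deg 113.1
top brush 242 minrect [ 441.9 -343.1] [99.  20.9] 12.5 z [ 5.8 13.7 17.4] bench z -1.0
   mean [ 441.3 -341.9] axis deg -166.6
side turner 829 minrect [546.7 -75.8] [195.6  85.7] 19.9 z [ 1.8  6.  19.7] bench z 1.5
   mean [564.3 -73.9] axis deg -159.5
side brush 470 minrect [ 442.3 -347.5] [99.4 22.7] 14.1 z [ 5.  16.1 19. ] bench z 1.6
   mean [ 440.9 -350.2] axis deg -167.0
(562, 788, 3)
rim 1008 [(array([518.1, 191.3]), array([267.7, 248.2]), 75.83063507080078)] [19.5 22.7 26.4]
```

View pics/crop.png

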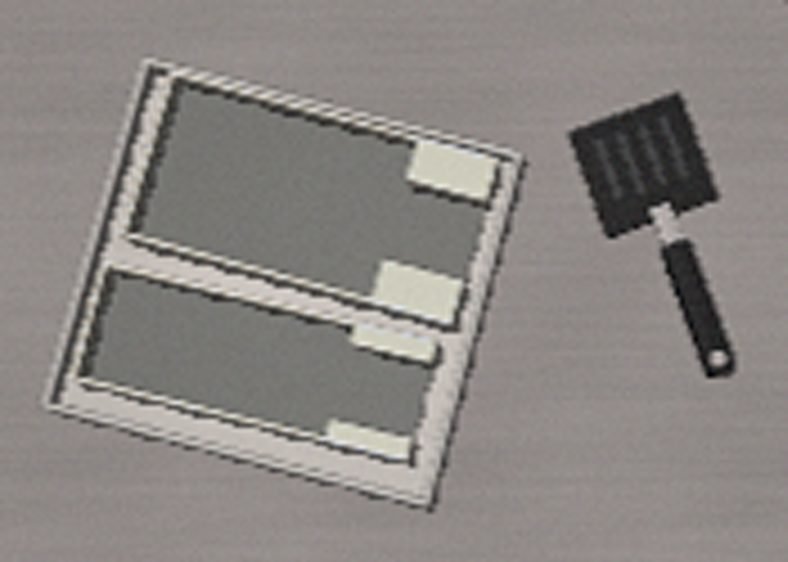

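The crop confirms that the small black turner is intact, with its blade at crop (640,165) and handle end at (718,365). The wide tray is the upper one. Both open ends (pale blocks) are on the right, at crop (450,170)/(415,290) and (395,340)/(370,440). Next I'll measure the trays.

Run:
```python
from h import *
for c,roi in(("top",(130,122,250,232)),("side",(225,130,318,190))):
    z=np.load(c+".npz");im,d=z['im'],z['d'];W=cloud(c,d);V=im.max(2).astype(int);S=cv2.cvtColor(im,cv2.COLOR_RGB2HSV)[...,1]
    x0,y0,x1,y1=roi;sub=np.zeros((384,512),bool);sub[y0:y1,x0:x1]=1
    R,G,B=[im[...,i].astype(int) for i in range(3)]
    green=sub&(G-R>=0)&(G-B>=0)
    for n,m,mn in(("floor",green&(V<150),150),("block",sub&(V>185)&(G-B>10),15)):
        m=cv2.morphologyEx(m.astype(np.uint8),cv2.MORPH_OPEN,np.ones((2,2)))
        k,lab,st,ce=cv2.connectedComponentsWithStats(m,connectivity=4)
        for i in range(1,k):
            if st[i,4]<mn: continue
            p=W[lab==i];p=p[~np.isnan(p[:,0])]
            r=cv2.minAreaRect(p[:,:2].astype(np.float32));print(c,n,st[i,4],ce[i].round(),"c",np.round(r[0],1),"size",np.round(r[1]),"ang",round(r[2],1),"z",np.round(np.median(p[:,2]),1),"mean",p.mean(0).round(1))
```

```text
top block 149 [226. 153.] c [590.  76.] size [52. 26.] ang 76.9 z 22.3 mean [589.9  75.7  22.1]
top block 149 [218. 180.] c [506.2  97.8] size [51. 27.] ang 75.5 z 22.5 mean [506.2  97.4  22.7]
top block 69 [213. 192.] c [471.2 114.1] size [52. 11.] ang 77.4 z 22.7 mean [470.5 113.5  21.4]
top block 62 [207. 213.] c [406.4 130.8] size [52. 10.] ang 76.0 z 23.0 mean [406.2 130.5  22.8]
```

Request:
jog_arm --pt "-0.0256 -0.0199 0" --pt "-0.0256 -0.0199 0" --pt "-0.0256 -0.0199 0" --pt "-0.0256 -0.0199 0" --pt "-0.0256 -0.0199 0" --roll '[0,0,0,0,0]' --grip '[0.085,0.085,0.085,0.085,0.085]'

```text
time: 1.32
tcp_pos: [308.3, 351.6, 253.4]
eef_rot: [[-0.905, 0.426, 0.0], [0.426, 0.905, 0.0], [-0.0, 0.0, -1.0]]
ft_force: [0.6, 0.3, -0.8]
opening: 85.2
grip_force: 0.0
```

Request:
jog_arm --pt "-0.0256 -0.0199 0" --pt "-0.0256 -0.0199 0" --pt "-0.0256 -0.0199 0" --pt "-0.0256 -0.0199 0" --pt "-0.0256 -0.0199 0" --roll '[0,0,0,0,0]' --grip '[0.085,0.085,0.085,0.085,0.085]'

```text
time: 1.73
tcp_pos: [381.7, 206.8, 253.6]
eef_rot: [[-0.904, 0.427, 0.001], [0.427, 0.904, 0.0], [-0.0, 0.0, -1.0]]
ft_force: [0.7, 0.4, -0.1]
opening: 85.2
grip_force: 0.0
```

Request:
jog_arm --pt "-0.0256 -0.0199 0" --pt "-0.0256 -0.0199 0" --pt "-0.0256 -0.0199 0" --pt "-0.0256 -0.0199 0" --pt "-0.0256 -0.0199 0" --roll '[0,0,0,0,0]' --grip '[0.085,0.085,0.085,0.085,0.085]'

```text
time: 2.15
tcp_pos: [455.1, 62.0, 253.6]
eef_rot: [[-0.904, 0.427, 0.001], [0.427, 0.904, 0.0], [-0.001, 0.0, -1.0]]
ft_force: [0.4, 0.2, -0.5]
opening: 84.9
grip_force: 0.0
```

Request:
jog_arm --pt "-0.0256 -0.0199 0" --pt "-0.0256 -0.0199 0" --pt "-0.0256 -0.0199 0" --pt "-0.0256 -0.0199 0" --pt "-0.0256 -0.0199 0" --roll '[0,0,0,0,0]' --grip '[0.085,0.085,0.085,0.085,0.085]'

```text
time: 2.57
tcp_pos: [528.4, -82.6, 253.4]
eef_rot: [[-0.904, 0.427, 0.0], [0.427, 0.904, -0.0], [-0.0, 0.0, -1.0]]
ft_force: [0.4, -0.9, -0.5]
opening: 85.4
grip_force: 0.0
```

Request:
jog_arm --pt "0 0 0.02" --pt "0 0 0.02" --pt "0 0 0.02" --pt "0 0 0.02" --pt "0 0 0.02" --roll '[-0.113,-0.113,-0.113,-0.113,-0.113]' --grip '[0.085,0.085,0.085,0.085,0.085]'

```text
time: 2.98
tcp_pos: [527.9, -81.2, 152.4]
eef_rot: [[-0.992, -0.129, 0.0], [-0.129, 0.992, -0.0], [-0.0, -0.0, -1.0]]
ft_force: [-0.3, -0.8, 0.2]
opening: 84.5
grip_force: 0.0
```

Request:
jog_arm --pt "0 0 0.02" --pt "0 0 0.02" --pt "0 0 0" --pt "0 0 0" --roll '[-0.113,-0.113,0,0]' --grip '[0.085,0.085,0.085,0.085]'

```text
time: 3.32
tcp_pos: [527.2, -80.7, 112.7]
eef_rot: [[-0.94, -0.34, -0.002], [-0.34, 0.94, 0.001], [0.002, 0.002, -1.0]]
ft_force: [-0.6, -0.4, 0.8]
opening: 85.1
grip_force: 0.0
```

Run:
```python
from h import *
print(finger_overhang, finger_overhang() if callable(finger_overhang) else '')
im,d=snapshot("side");a=cv2.resize(im[110:290,230:420,::-1],None,fx=3.2,fy=3.2,interpolation=cv2.INTER_CUBIC);cv2.imwrite("pics/s1.png",a)
```

```text
22.0
```

View pics/s1.png

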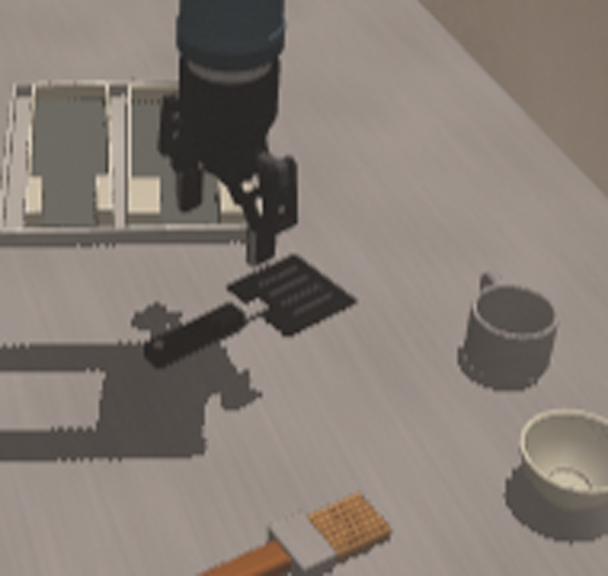

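The gripper hangs above the turner, aligned across the handle at crop (230,320). I'll descend and close gradually, watching the force.

Request:
jog_arm --pt "0 0 0.02" --pt "0 0 0.02" --pt "0 0 0.02" --pt "0 0 0.015" --pt "0 0 0.007" --roll '[0,0,0,0,0]' --grip '[0.085,0.085,0.085,0.06,0.06]'

```text
time: 3.78
tcp_pos: [528.1, -81.0, 31.1]
eef_rot: [[-0.94, -0.341, 0.0], [-0.341, 0.94, -0.0], [-0.0, -0.0, -1.0]]
ft_force: [0.7, 0.2, 0.0]
opening: 63.2
grip_force: 0.0
```

Request:
jog_arm --pt "0 0 0" --pt "0 0 0" --pt "0 0 0" --pt "0 0 0" --pt "0 0 0" --roll '[0,0,0,0,0]' --grip '[0.045,0.035,0.035,0.03,0.03]'

```text
time: 4.2
tcp_pos: [528.6, -81.2, 32.4]
eef_rot: [[-0.939, -0.343, 0.002], [-0.343, 0.939, -0.001], [-0.002, -0.001, -1.0]]
ft_force: [-0.5, 0.5, -0.1]
opening: 29.9
grip_force: 0.0
```

Request:
jog_arm --pt "0 0 0.003" --pt "0 0 0.003" --pt "0 0 0" --roll '[0,0,0]' --grip '[0.03,0.03,0.03]'

```text
time: 4.45
tcp_pos: [527.5, -80.8, 24.8]
eef_rot: [[-0.939, -0.343, -0.001], [-0.343, 0.939, 0.0], [0.001, 0.001, -1.0]]
ft_force: [-0.4, -0.7, -0.4]
opening: 30.2
grip_force: 0.0
```

Request:
jog_arm --pt "0 0 0" --pt "0 0 0" --pt "0 0 0" --pt "0 0 0" --pt "0 0 0" --roll '[0,0,0,0,0]' --grip '[0.01,0.01,0.01,0.01,0.01]'

```text
time: 4.87
tcp_pos: [527.8, -80.9, 25.2]
eef_rot: [[-0.939, -0.343, -0.0], [-0.343, 0.939, 0.0], [0.0, 0.0, -1.0]]
ft_force: [0.1, -0.3, -0.9]
opening: 20.5
grip_force: 60.6
```

Request:
jog_arm --pt "0 0 -0.005" --pt "0 0 -0.01" --pt "0 0 -0.015" --pt "0 0 -0.02" --pt "0 0 -0.02" --roll '[0,0,0,0,0]' --grip '[0.01,0.01,0.01,0.01,0.01]'

```text
time: 5.28
tcp_pos: [527.6, -80.9, 96.5]
eef_rot: [[-0.939, -0.343, -0.001], [-0.343, 0.939, 0.0], [0.0, 0.0, -1.0]]
ft_force: [1.0, -0.4, -1.3]
opening: 20.5
grip_force: 60.4
```

Run:
```python
from h import *
ims=[]
for c,(x0,y0,x1,y1) in(("top",(225,110,315,210)),("side",(240,110,360,240))):
    im,d=snapshot(c);np.savez(c+"1.npz",im=im,d=d);ims.append(cv2.resize(im[y0:y1,x0:x1,::-1],(390,int(390*(y1-y0)/(x1-x0)))))
    W=cloud(c,d)
    for r in cut_out(c,"turner"):
        p=W[r['region']];p=p[~np.isnan(p[:,0])];m=np.median(p,0)
        if m[0]>500: print(c,r['conf'],m.round(1),p.shape, np.percentile(p,[5,95],axis=0).round(1).tolist())
h=max(i.shape[0] for i in ims);cv2.imwrite("pics/s2.png",np.hstack([cv2.copyMakeBorder(i,0,h-i.shape[0],0,0,0) for i in ims]))
# tip of blade: dark points at z>50 far from the gripper along axis
```

```text
side 0.62 [592.1 -83.   80.5] (684, 3) [[466.1, -112.7, 77.2], [642.4, -25.9, 93.6]]
side 0.37 [ 727.3 -317.5   30.7] (868, 3) [[682.9, -365.8, 7.5], [753.1, -293.8, 46.6]]
```

View pics/s2.png

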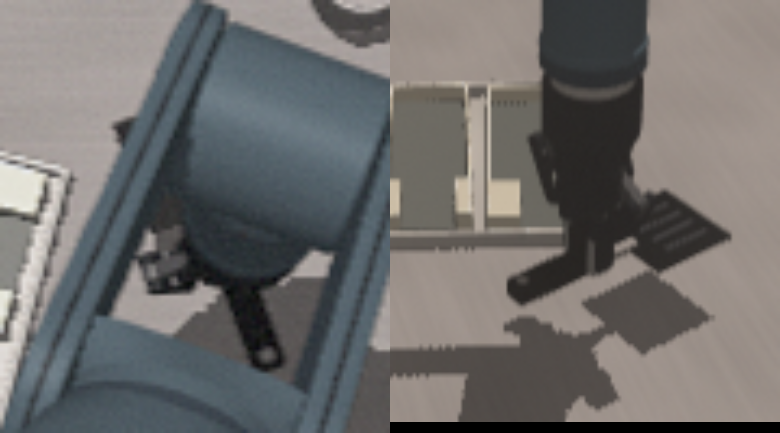

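The turner is held, with the blade at (680,235) in the right pane and the handle end at (520,290). I'll measure its pose in the hand.

Run:
```python
from h import *
z=np.load("side1.npz");im,d=z['im'],z['d'];W=cloud("side",d)
R=np.array([np.cos(.35),np.sin(.35)]);N=np.array([-R[1],R[0]])
t=np.array([527.6,-80.9]); rel=W[...,:2]-t; a=rel@R;b=rel@N;zz=W[...,2];V=im.max(2)
m=(zz>65)&(zz<105)&(np.abs(b)<50)&(a>-100)&(a<140)&(V<80)
for lo,hi in((-100,-60),(-60,-30),(40,60),(60,80),(80,100),(100,140)):
    k=m&(a>lo)&(a<hi)&((zz<84) if lo>20 else True)
    if k.sum():print(lo,hi,k.sum(),"b range",np.percentile(b[k],[3,50,97]).round(1),"z",np.percentile(zz[k],[10,50,90]).round(1),"a",a[k].min().round(1),a[k].max().round(1))
```

```text
-100 -60 60 b range [-15.2  -9.3   3.5] z [80.1 88.9 93.2] a -75.4 -60.0
-60 -30 93 b range [-15.2 -11.5   2.5] z [80.6 91.4 94. ] a -59.6 -30.5
40 60 86 b range [-44.8 -26.4  -0.2] z [76.9 79.5 81.6] a 40.5 59.9
60 80 90 b range [-44.3 -19.7   8.4] z [78.  80.  81.3] a 60.3 79.0
80 100 114 b range [-44.6 -16.3  19.4] z [78.  79.7 81.6] a 80.2 99.8
100 140 118 b range [-43.7  -8.2  31.9] z [78.1 79.6 81.4] a 100.0 120.0
```

Request:
jog_arm --pt "-0.0115 0.0207 -0.004" --pt "-0.0115 0.0207 0" --pt "-0.0115 0.0207 0" --pt "-0.0115 0.0207 0" --pt "-0.0115 0.0207 0" --roll '[0,0,0,0,0]' --grip '[0.01,0.01,0.01,0.01,0.01]'

```text
time: 5.9
tcp_pos: [545.4, 37.1, 97.9]
eef_rot: [[-0.939, -0.343, -0.003], [-0.343, 0.939, 0.0], [0.002, 0.001, -1.0]]
ft_force: [0.4, -0.5, -0.7]
opening: 20.3
grip_force: 60.4
```

Request:
jog_arm --pt "-0.0115 0.0207 0" --pt "-0.0115 0.0207 0" --pt "-0.0115 0.0207 0" --pt "-0.0115 0.0207 0" --pt "-0.0115 0.0207 0" --roll '[0,0,0,0,0]' --grip '[0.01,0.01,0.01,0.01,0.01]'

```text
time: 6.32
tcp_pos: [563.9, 154.0, 97.7]
eef_rot: [[-0.939, -0.343, -0.003], [-0.343, 0.939, -0.0], [0.003, 0.001, -1.0]]
ft_force: [0.5, -0.1, -1.0]
opening: 20.7
grip_force: 60.4
```

Request:
jog_arm --pt "0 0 0" --pt "0 0 0" --pt "0 0 0" --pt "0 0 0" --pt "0 0 0" --roll '[-0.097,-0.097,-0.097,-0.097,-0.097]' --grip '[0.01,0.01,0.01,0.01,0.01]'

```text
time: 6.73
tcp_pos: [563.8, 153.0, 97.6]
eef_rot: [[-0.667, -0.745, -0.003], [-0.745, 0.667, -0.0], [0.002, 0.002, -1.0]]
ft_force: [-0.1, -0.0, -1.7]
opening: 20.6
grip_force: 60.4
```

Request:
jog_arm --pt "0 0 0" --pt "0 0 0" --pt "0 0 0" --pt "0 0 0" --pt "0 0 0" --roll '[-0.097,-0.097,-0.097,-0.097,-0.097]' --grip '[0.01,0.01,0.01,0.01,0.01]'

```text
time: 7.15
tcp_pos: [563.8, 152.8, 97.7]
eef_rot: [[-0.243, -0.97, -0.003], [-0.97, 0.243, -0.0], [0.001, 0.003, -1.0]]
ft_force: [0.3, -0.2, 0.3]
opening: 20.6
grip_force: 60.4
```

Request:
jog_arm --pt "0 0 0" --pt "0 0 0" --roll '[0,0]' --grip '[0.01,0.01]'

```text
time: 7.32
tcp_pos: [564.1, 152.8, 98.1]
eef_rot: [[-0.251, -0.968, -0.002], [-0.968, 0.251, -0.0], [0.001, 0.002, -1.0]]
ft_force: [-0.3, -0.6, -1.4]
opening: 20.4
grip_force: 60.4
```

Run:
```python
from h import *
ims=[]
for c,(x0,y0,x1,y1) in(("top",(125,115,255,235)),("side",(210,70,340,190))):
    im,d=snapshot(c);np.savez(c+"2.npz",im=im,d=d);ims.append(cv2.resize(im[y0:y1,x0:x1,::-1],(390,360)))
cv2.imwrite("pics/s3.png",np.hstack(ims))
o=get_obs();t=o['tcp_pos'];print(t,o['q'][5])
a0=np.radians(75.6);R=np.array([np.cos(a0),np.sin(a0)]);N=np.array([-R[1],R[0]])
W=cloud("side",d);rel=W[...,:2]-t[:2];a=rel@R;b=rel@N;zz=W[...,2];V=im.max(2)
# tray blocks from side
R_,G,B=[im[...,i].astype(int) for i in range(3)]
print(im[168:182:4,255:312:8].tolist()[1])
m=(zz>18)&(zz<30)&(V>170)
k,lab,st,ce=cv2.connectedComponentsWithStats(m.astype(np.uint8),connectivity=4)
for i in range(1,k):
    if st[i,4]>15 and 220<ce[i][0]<320 and 120<ce[i][1]<195:
        p=W[lab==i];r=cv2.minAreaRect(p[:,:2].astype(np.float32));print(st[i,4],ce[i].round(),np.round(r[0],1),np.round(r[1],1),round(r[2],1),p.mean(0).round(1))
m=(zz>65)&(zz<110)&(np.abs(b)<60)&(a>-100)&(a<140)&(V<80)
for lo,hi in((-100,-60),(-60,-30),(60,80),(80,100),(100,140)):
    k=m&(a>lo)&(a<hi)&((zz<90) if lo>20 else True)
    if k.sum():print(lo,hi,k.sum(),"b",np.percentile(b[k],[3,50,97]).round(1),"z",np.percentile(zz[k],[10,50,90]).round(1),"a",a[k].min().round(1),a[k].max().round(1))
```

```text
[564.42631833 152.89794659  98.59624308] -2.8144767240028554
[[58, 55, 51], [93, 86, 77], [93, 86, 77], [92, 86, 77], [58, 55, 52], [100, 97, 90], [187, 174, 152], [173, 166, 162]]
24 [270. 148.] [531.7 231.3] [1.437e+02 1.000e-01] 74.8 [530.9 228.6  25.1]
94 [303. 170.] [597.8  84.2] [76.5 27.3] 71.6 [594.7  75.2  25.1]
-100 -60 56 b [-9.6 -0.5 10.8] z [79.7 89.  93.6] a -80.6 -60.2
-60 -30 36 b [-10.9   0.9  10.4] z [89.8 92.2 93.4] a -58.5 -31.6
60 80 25 b [-21.6  -1.1  33.9] z [76.4 77.8 80.4] a 60.4 79.8
80 100 23 b [-15.5  -8.2   4.5] z [76.8 78.  79.8] a 80.8 99.2
100 140 30 b [-36.4  -6.3  27.2] z [76.2 78.1 80.6] a 101.7 121.8
```

View pics/s3.png

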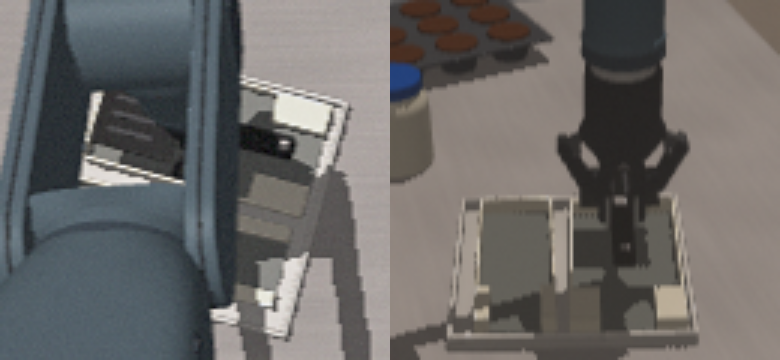

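The turner is level over the wide tray. In the left pane its handle end at (290,146) lies between the blocks, and the blade points toward the closed end. I'll lower it now.

Request:
jog_arm --pt "0 0 0.02" --pt "0 0 0.02" --pt "0 0 0.015" --pt "0 0 0.007" --pt "0 0 0" --roll '[0,0,0,0,0]' --grip '[0.01,0.01,0.01,0.01,0.01]'

```text
time: 7.83
tcp_pos: [563.4, 152.8, 35.4]
eef_rot: [[-0.249, -0.968, -0.004], [-0.968, 0.249, -0.0], [0.001, 0.004, -1.0]]
ft_force: [-0.1, 0.3, -1.2]
opening: 20.0
grip_force: 60.5
```

Request:
jog_arm --pt "0 0 0.0015" --pt "0 0 0.001" --pt "0 0 0.001" --pt "0 0 0" --roll '[0,0,0,0]' --grip '[0.01,0.01,0.01,0.01]'

```text
time: 8.17
tcp_pos: [565.4, 153.0, 34.5]
eef_rot: [[-0.248, -0.969, 0.001], [-0.969, 0.248, 0.0], [-0.0, -0.001, -1.0]]
ft_force: [-0.4, -0.2, -1.6]
opening: 20.2
grip_force: 60.5
```

Request:
jog_arm --pt "0 0 0.001" --pt "0 0 0" --roll '[0,0]' --grip '[0.01,0.01]'

```text
time: 8.33
tcp_pos: [565.1, 153.0, 33.1]
eef_rot: [[-0.248, -0.969, 0.001], [-0.969, 0.248, 0.0], [-0.0, -0.001, -1.0]]
ft_force: [-0.7, 0.6, -1.1]
opening: 20.4
grip_force: 60.5
```

Request:
jog_arm --pt "0 0 0.001" --pt "0 0 0" --roll '[0,0]' --grip '[0.01,0.01]'

```text
time: 8.5
tcp_pos: [564.8, 152.9, 31.8]
eef_rot: [[-0.248, -0.969, -0.0], [-0.969, 0.248, -0.0], [0.0, 0.0, -1.0]]
ft_force: [-0.1, -0.2, -1.1]
opening: 20.7
grip_force: 60.5
```

Request:
jog_arm --pt "0 0 0.001" --pt "0 0 0" --roll '[0,0]' --grip '[0.01,0.01]'

```text
time: 8.67
tcp_pos: [565.0, 152.9, 31.2]
eef_rot: [[-0.248, -0.969, 0.0], [-0.969, 0.248, -0.0], [-0.0, -0.0, -1.0]]
ft_force: [-1.0, -0.3, 2.3]
opening: 20.5
grip_force: 60.9
```

Request:
jog_arm --pt "0 0 0.001" --pt "0 0 0" --roll '[0,0]' --grip '[0.01,0.01]'

```text
time: 8.83
tcp_pos: [565.0, 152.9, 31.2]
eef_rot: [[-0.248, -0.969, 0.001], [-0.969, 0.248, -0.0], [-0.0, -0.001, -1.0]]
ft_force: [-3.7, -1.4, 10.7]
opening: 20.4
grip_force: 62.0
```

Contact came at TCP z = 31.2, as expected for the tray floor. I'll release, rise and go to the brush.

Request:
jog_arm --pt "0 0 -0.001" --pt "0 0 0" --pt "0 0 0" --pt "0 0 0" --pt "0 0 0" --roll '[0,0,0,0,0]' --grip '[0.01,0.03,0.04,0.045,0.045]'

```text
time: 9.25
tcp_pos: [564.9, 152.9, 30.6]
eef_rot: [[-0.248, -0.969, -0.0], [-0.969, 0.248, -0.0], [0.0, 0.0, -1.0]]
ft_force: [-0.0, 0.9, -0.0]
opening: 45.0
grip_force: 0.0
```

Request:
jog_arm --pt "0 0 -0.01" --pt "0 0 -0.02" --pt "0 0 -0.025" --pt "0 0 -0.025" --pt "0 0 0" --roll '[0,0,0,0,0]' --grip '[0.045,0.045,0.06,0.06,0.06]'

```text
time: 9.67
tcp_pos: [568.2, 153.3, 116.6]
eef_rot: [[-0.248, -0.969, 0.009], [-0.969, 0.248, 0.001], [-0.003, -0.009, -1.0]]
ft_force: [1.0, 0.6, 0.1]
opening: 60.3
grip_force: 0.0
```

Request:
jog_arm --pt "0.0335 -0.0017 0" --pt "0.0335 -0.0017 0" --pt "0.0335 -0.0017 0" --pt "0.0335 -0.0017 0" --pt "0.0335 -0.0017 0" --roll '[0,0,0,0,0]' --grip '[0.06,0.06,0.06,0.06,0.06]'

```text
time: 10.08
tcp_pos: [531.3, -11.8, 111.1]
eef_rot: [[-0.251, -0.968, -0.0], [-0.968, 0.251, -0.002], [0.002, -0.0, -1.0]]
ft_force: [0.5, 0.3, -0.5]
opening: 60.1
grip_force: 0.0
```

Request:
jog_arm --pt "0.0335 -0.0017 0" --pt "0.0335 -0.0017 0" --pt "0.0335 -0.0017 0" --pt "0.0335 -0.0017 0" --pt "0.0335 -0.0017 0" --roll '[0,0,0,0,0]' --grip '[0.06,0.06,0.06,0.06,0.06]'

```text
time: 10.5
tcp_pos: [507.9, -120.3, 112.2]
eef_rot: [[-0.326, -0.945, -0.028], [-0.939, 0.328, -0.103], [0.107, -0.007, -0.994]]
ft_force: [0.4, -0.6, 0.1]
opening: 60.5
grip_force: 0.0
```

Request:
jog_arm --pt "0.0335 -0.0017 0" --pt "0.0335 -0.0017 0" --pt "0.0335 -0.0017 0" --pt "0.0335 -0.0017 0" --pt "0.0335 -0.0017 0" --roll '[0,0,0,0,0]' --grip '[0.06,0.06,0.06,0.06,0.06]'

```text
time: 10.92
tcp_pos: [475.8, -226.7, 121.1]
eef_rot: [[-0.395, -0.917, -0.064], [-0.895, 0.399, -0.2], [0.209, -0.022, -0.978]]
ft_force: [-0.6, -0.3, 0.5]
opening: 60.3
grip_force: 0.0
```

Request:
jog_arm --pt "0 0 0" --pt "0 0 0" --pt "0 0 0" --pt "0 0 0" --pt "0 0 0" --roll '[0.1086,0.1086,0.1086,0.1086,0.1086]' --grip '[0.06,0.06,0.06,0.06,0.06]'

```text
time: 11.33
tcp_pos: [476.1, -225.7, 121.1]
eef_rot: [[-0.815, -0.577, -0.063], [-0.556, 0.807, -0.199], [0.166, -0.127, -0.978]]
ft_force: [0.5, 0.8, -0.9]
opening: 60.5
grip_force: 0.0
```

Request:
jog_arm --pt "0 0 0" --pt "0 0 0" --pt "0 0 0" --pt "0 0 0" --pt "0 0 0" --roll '[0.1086,0.1086,0.1086,0.1086,0.1086]' --grip '[0.06,0.06,0.06,0.06,0.06]'

```text
time: 11.75
tcp_pos: [476.1, -225.6, 121.0]
eef_rot: [[-0.995, -0.073, -0.063], [-0.059, 0.978, -0.2], [0.076, -0.195, -0.978]]
ft_force: [-0.0, -0.2, -0.4]
opening: 60.3
grip_force: 0.0
```

Run:
```python
from h import *
ims=[]
for c,(x0,y0,x1,y1) in(("top",(125,115,255,235)),("side",(250,190,380,310))):
    im,d=snapshot(c);np.savez(c+"3.npz",im=im,d=d);ims.append(cv2.resize(im[y0:y1,x0:x1,::-1],(390,360)))
    if c=="top":
        W=cloud(c,d);V=im.max(2);m=np.zeros((384,512),np.uint8);m[120:200,135:250]=V[120:200,135:250]<65
        k,lab,st,ce=cv2.connectedComponentsWithStats(m);i=1+np.argmax(st[1:,4]);p=W[lab==i]
        r=cv2.minAreaRect(p[:,:2].astype(np.float32));print(st[i],np.round(r[0],1),np.round(r[1],1),r[2],np.percentile(p[:,2],[5,50,95]).round(1))
        a0=np.radians(75.6);R=np.array([np.cos(a0),np.sin(a0)]);N=np.array([-R[1],R[0]]);q=p[:,:2]-[570.1,172.7]
        print("tray x",np.percentile(q@R,[0,1,99,100]).round(1),"y",np.percentile(q@N,[1,99]).round(1))
cv2.imwrite("pics/s4.png",np.hstack(ims));o=get_obs();print(o['time'],o['tcp_pos'],o['eef_rot'][:,1])
```

```text
[161 141  31  31 546] [582.7 230.9] [79.  83.1] 75.89997100830078 [nan nan nan]
tray x [nan nan nan nan] y [nan nan]
11.85 [ 476.13767978 -225.63872318  121.03746401] [-0.07738489  0.97783656 -0.19454367]
```

View pics/s4.png

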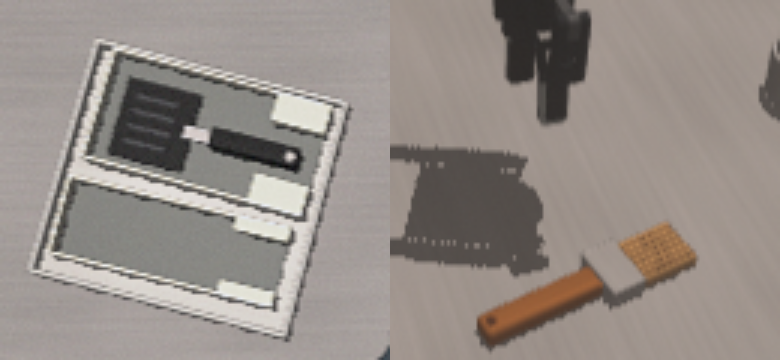

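The turner lies flat in the wide tray, with the blade at (155,120) in the left pane and the handle end at (290,155) between the blocks. On the way to the brush, joint 6 ran into its limit and the tool tilted 12°. To undo that I'll go to the mirrored position and let the opposite limit tilt it back. First I'll check the joints.

Request:
jog_arm --pt "-0.0101 0.0258 -0.0098" --pt "-0.0101 0.0258 -0.0098" --pt "-0.0101 0.0258 -0.0098" --pt "-0.0101 0.0258 -0.0098" --pt "-0.0101 0.0258 -0.0098" --roll '[0,0,0,0,0]' --grip '[0.06,0.06,0.06,0.06,0.06]'

```text
time: 12.27
tcp_pos: [519.6, -85.3, 140.1]
eef_rot: [[-0.995, -0.082, -0.063], [-0.068, 0.978, -0.2], [0.078, -0.194, -0.978]]
ft_force: [0.5, -0.1, -0.1]
opening: 59.9
grip_force: 0.0
```

Run:
```python
from workcell import *
import numpy as np
o=get_obs();print(o['time'],np.round(o['q'],3),np.round(o['tcp_pos'],1),np.round(o['eef_rot'],3).tolist())
```

```text
12.2667 [-0.241  0.354  1.72  -0.237  1.094 -1.776] [519.6 -85.3 140.1] [[-0.995, -0.082, -0.063], [-0.068, 0.978, -0.2], [0.078, -0.194, -0.978]]
```

Request:
jog_arm --pt "0 0 0" --pt "0 0 0" --pt "0 0 0" --pt "0 0 0" --pt "0 0 0" --roll '[0.124,0.124,0.124,0.124,0.124]' --grip '[0.06,0.06,0.06,0.06,0.06]'

```text
time: 12.68
tcp_pos: [519.4, -86.3, 139.9]
eef_rot: [[-0.855, 0.516, -0.063], [0.517, 0.832, -0.2], [-0.05, -0.203, -0.978]]
ft_force: [-0.8, -0.3, 0.6]
opening: 59.6
grip_force: 0.0
```

Request:
jog_arm --pt "0 0 0" --pt "0 0 0" --pt "0 0 0" --pt "0 0 0" --pt "0 0 0" --roll '[0.124,0.124,0.124,0.124,0.124]' --grip '[0.06,0.06,0.06,0.06,0.06]'

```text
time: 13.1
tcp_pos: [519.4, -86.5, 139.9]
eef_rot: [[-0.395, 0.916, -0.063], [0.905, 0.377, -0.2], [-0.159, -0.136, -0.978]]
ft_force: [0.6, -0.8, 0.5]
opening: 60.0
grip_force: 0.0
```

Request:
jog_arm --pt "0 0 0" --pt "0 0 0" --pt "0 0 0" --pt "0 0 0" --pt "0 0 0" --roll '[0.124,0.124,0.124,0.124,0.124]' --grip '[0.06,0.06,0.06,0.06,0.06]'

```text
time: 13.52
tcp_pos: [519.3, -86.5, 139.9]
eef_rot: [[0.21, 0.976, -0.063], [0.955, -0.219, -0.199], [-0.208, -0.018, -0.978]]
ft_force: [0.3, -0.4, -0.1]
opening: 59.8
grip_force: 0.0
```

Request:
jog_arm --pt "0 0 0" --pt "0 0 0" --pt "0 0 0" --pt "0 0 0" --pt "0 0 0" --roll '[0.124,0.124,0.124,0.124,0.124]' --grip '[0.06,0.06,0.06,0.06,0.06]'

```text
time: 13.93
tcp_pos: [519.3, -86.5, 139.9]
eef_rot: [[0.738, 0.672, -0.063], [0.65, -0.733, -0.199], [-0.18, 0.106, -0.978]]
ft_force: [-0.8, 0.2, -0.3]
opening: 60.0
grip_force: 0.0
```

Request:
jog_arm --pt "0 0 0" --pt "0 0 0" --pt "0 0 0" --pt "0 0 0" --pt "0 0 0" --roll '[0.124,0.124,0.124,0.124,0.124]' --grip '[0.06,0.06,0.06,0.06,0.06]'

```text
time: 14.35
tcp_pos: [519.3, -86.5, 139.9]
eef_rot: [[0.991, 0.118, -0.063], [0.103, -0.974, -0.199], [-0.085, 0.191, -0.978]]
ft_force: [-0.3, -0.0, 0.0]
opening: 60.2
grip_force: 0.0
```

Request:
jog_arm --pt "0 0 0" --pt "0 0 0" --pt "0 0 0" --pt "0 0 0" --pt "0 0 0" --roll '[0.124,0.124,0.124,0.124,0.124]' --grip '[0.06,0.06,0.06,0.06,0.06]'

```text
time: 14.77
tcp_pos: [519.3, -86.5, 139.9]
eef_rot: [[0.875, -0.48, -0.063], [-0.482, -0.853, -0.2], [0.042, 0.205, -0.978]]
ft_force: [-0.5, -0.7, 0.8]
opening: 60.1
grip_force: 0.0
```

Request:
jog_arm --pt "0 0 0" --pt "0 0 0" --pt "0 0 0" --pt "0 0 0" --pt "0 0 0" --roll '[0.124,0.124,0.124,0.124,0.124]' --grip '[0.06,0.06,0.06,0.06,0.06]'

```text
time: 15.18
tcp_pos: [519.3, -86.5, 139.9]
eef_rot: [[0.433, -0.899, -0.063], [-0.888, -0.414, -0.199], [0.153, 0.143, -0.978]]
ft_force: [0.4, 0.7, -0.8]
opening: 60.3
grip_force: 0.0
```

Request:
jog_arm --pt "0 0 0" --pt "0 0 0" --pt "0 0 0" --pt "0 0 0" --pt "0 0 0" --roll '[0.124,0.124,0.124,0.124,0.124]' --grip '[0.06,0.06,0.06,0.06,0.06]'

```text
time: 15.6
tcp_pos: [516.9, -96.9, 142.8]
eef_rot: [[-0.149, -0.987, -0.06], [-0.972, 0.157, -0.177], [0.184, 0.032, -0.982]]
ft_force: [-1.1, 0.6, -0.2]
opening: 60.0
grip_force: 0.0
```

Run:
```python
from workcell import *
import numpy as np
o=get_obs();print(o['time'],np.round(o['q'],3),np.round(o['tcp_pos'],1),np.round(o['eef_rot'],3).tolist())
```

```text
15.6 [-0.278  0.345  1.721 -0.212  1.094  3.117] [516.9 -96.9 142.8] [[-0.149, -0.987, -0.06], [-0.972, 0.157, -0.177], [0.184, 0.032, -0.982]]
```

The tilt is starting to unwind. I'll keep pushing against the limit.

Request:
jog_arm --pt "0 0 0" --pt "0 0 0" --pt "0 0 0" --pt "0 0 0" --pt "0 0 0" --roll '[0.1,0.1,0.1,0.1,0]' --grip '[0.06,0.06,0.06,0.06,0.06]'

```text
time: 16.02
tcp_pos: [489.6, -171.5, 156.8]
eef_rot: [[-0.436, -0.9, -0.012], [-0.898, 0.436, -0.063], [0.062, -0.016, -0.998]]
ft_force: [-0.2, 0.3, -1.0]
opening: 59.9
grip_force: 0.0
```

Run:
```python
from workcell import *
import numpy as np
o=get_obs();print(o['time'],np.round(o['q'],3),np.round(o['tcp_pos'],1),np.round(o['eef_rot'],3).tolist())
```

```text
16.0167 [-0.512  0.287  1.752 -0.069  1.083  3.113] [ 489.6 -171.5  156.8] [[-0.436, -0.9, -0.012], [-0.898, 0.436, -0.063], [0.062, -0.016, -0.998]]
```

Request:
jog_arm --pt "0 0 0" --pt "0 0 0" --pt "0 0 0" --pt "0 0 0" --roll '[0.1,0.1,0,0]' --grip '[0.06,0.06,0.06,0.06]'

```text
time: 16.35
tcp_pos: [469.7, -199.6, 156.9]
eef_rot: [[-0.562, -0.827, 0.021], [-0.827, 0.562, -0.012], [-0.002, -0.024, -1.0]]
ft_force: [0.2, -0.1, -0.7]
opening: 60.0
grip_force: 0.0
```

Run:
```python
from workcell import *
import numpy as np
o=get_obs();print(o['time'],np.round(o['q'],3),np.round(o['tcp_pos'],1),np.round(o['eef_rot'],4).tolist())
```

```text
16.35 [-6.220e-01  2.630e-01  1.784e+00  3.000e-03  1.071e+00  3.114e+00] [ 469.7 -199.6  156.9] [[-0.5617, -0.8271, 0.0211], [-0.8274, 0.5615, -0.0118], [-0.0021, -0.0241, -0.9997]]
```

The tilt is down to 1.4°, which is acceptable. I'll roll to the brush's cross direction from the free side and move above the brush.

Request:
jog_arm --pt "0 0 0" --pt "0 0 0" --pt "0 0 0" --pt "0 0 0" --pt "0 0 0" --roll '[-0.12,-0.12,-0.12,-0.12,-0.12]' --grip '[0.06,0.06,0.06,0.06,0.06]'

```text
time: 16.77
tcp_pos: [470.7, -197.8, 156.8]
eef_rot: [[0.013, -1.0, 0.021], [-1.0, -0.013, -0.012], [0.012, -0.021, -1.0]]
ft_force: [0.5, -0.1, 0.8]
opening: 59.9
grip_force: 0.0
```

Request:
jog_arm --pt "0 0 0" --pt "0 0 0" --pt "0 0 0" --pt "0 0 0" --pt "0 0 0" --roll '[-0.12,-0.12,-0.12,-0.12,-0.12]' --grip '[0.06,0.06,0.06,0.06,0.06]'

```text
time: 17.18
tcp_pos: [470.7, -197.7, 156.7]
eef_rot: [[0.575, -0.818, 0.021], [-0.818, -0.576, -0.012], [0.022, -0.01, -1.0]]
ft_force: [-0.7, -0.2, 0.9]
opening: 60.0
grip_force: 0.0
```

Request:
jog_arm --pt "0 0 0" --pt "0 0 0" --pt "0 0 0" --pt "0 0 0" --pt "0 0 0" --roll '[-0.12,-0.12,-0.12,-0.12,-0.12]' --grip '[0.06,0.06,0.06,0.06,0.06]'

```text
time: 17.6
tcp_pos: [470.7, -197.7, 156.8]
eef_rot: [[0.937, -0.35, 0.021], [-0.35, -0.937, -0.012], [0.024, 0.004, -1.0]]
ft_force: [0.0, -0.0, -0.5]
opening: 60.1
grip_force: 0.0
```

Request:
jog_arm --pt "0 0 0" --pt "0 0 0" --pt "0 0 0" --pt "0 0 0" --pt "0 0 0" --roll '[-0.12,-0.12,-0.12,-0.12,-0.12]' --grip '[0.06,0.06,0.06,0.06,0.06]'

```text
time: 18.02
tcp_pos: [470.7, -197.7, 156.7]
eef_rot: [[0.971, 0.24, 0.021], [0.24, -0.971, -0.012], [0.018, 0.016, -1.0]]
ft_force: [-0.4, -0.0, -0.6]
opening: 60.0
grip_force: 0.0
```

Request:
jog_arm --pt "-0.0073 0.0271 0.009" --pt "-0.0073 0.0271 0.009" --pt "-0.0073 0.0271 0.009" --pt "-0.0073 0.0271 0.009" --pt "-0.0073 0.0271 0.009" --roll '[0,0,0,0,0]' --grip '[0.06,0.06,0.06,0.06,0.06]'

```text
time: 18.43
tcp_pos: [467.6, -339.7, 112.9]
eef_rot: [[0.972, 0.234, 0.021], [0.235, -0.972, -0.012], [0.018, 0.016, -1.0]]
ft_force: [-0.5, 0.2, -0.4]
opening: 59.8
grip_force: 0.0
```

Request:
jog_arm --pt "0 0 0" --pt "0 0 0" --roll '[0,0]' --grip '[0.06,0.06]'

```text
time: 18.6
tcp_pos: [466.9, -339.8, 112.4]
eef_rot: [[0.973, 0.231, 0.02], [0.231, -0.973, -0.011], [0.017, 0.015, -1.0]]
ft_force: [0.5, 0.8, -0.1]
opening: 59.7
grip_force: 0.0
```

Run:
```python
from h import *
o=get_obs();t=o['tcp_pos'];print(o['time'],np.round(o['q'],3),np.round(t,1),np.round(o['eef_rot'],3).tolist())
ims=[]
for c,(x0,y0,x1,y1) in(("top",(300,130,430,250)),("side",(250,190,380,310))):
    im,d=snapshot(c);ims.append(cv2.resize(im[y0:y1,x0:x1,::-1],(390,360)))
cv2.imwrite("pics/s5.png",np.hstack(ims))
W=cloud("side",d);hsv=cv2.cvtColor(im,cv2.COLOR_RGB2HSV)
m=np.zeros((384,512),np.uint8);m[240:320,260:370]=(hsv[240:320,260:370,1]>70)&(W[240:320,260:370,2]<30)
k,lab,st,ce=cv2.connectedComponentsWithStats(m)
for i in range(1,k):
    if st[i,4]>60:
        p=W[lab==i];r=cv2.minAreaRect(p[:,:2].astype(np.float32));print(st[i,4],np.round(r[0],1),np.round(r[1],1),round(r[2],1),np.nanmedian(p[:,2]).round(1))
```

```text
18.6 [-0.827  0.424  1.668  0.009  1.028  0.506] [ 466.9 -339.8  112.4] [[0.973, 0.231, 0.02], [0.231, -0.973, -0.011], [0.017, 0.015, -1.0]]
319 [ 543.5 -323. ] [50.8 42.5] 15.3 12.9
464 [ 442.8 -348. ] [100.4  24.5] 16.3 16.1
```

View pics/s5.png

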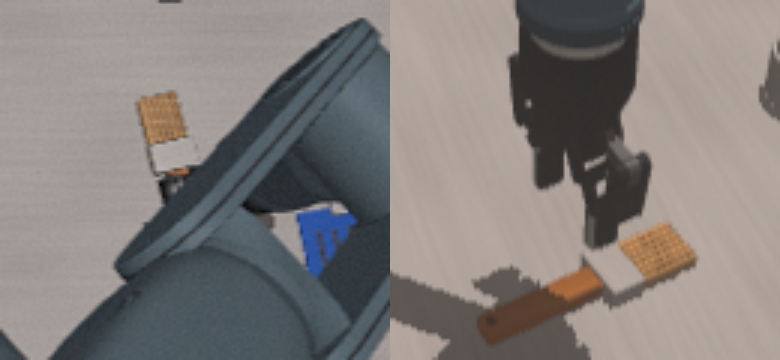

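The gripper straddles the brush handle at right-pane (570,290), and the measurements agree. I'll descend and grip.

Request:
jog_arm --pt "0 0 0.02" --pt "0 0 0.02" --pt "0 0 0.02" --pt "0 0 0.014" --pt "0 0 0.007" --roll '[0,0,0,0,0]' --grip '[0.06,0.06,0.06,0.06,0.045]'

```text
time: 19.12
tcp_pos: [468.2, -338.3, 31.1]
eef_rot: [[0.972, 0.232, 0.02], [0.232, -0.973, -0.009], [0.017, 0.014, -1.0]]
ft_force: [-0.5, 0.9, -0.5]
opening: 49.4
grip_force: 0.0
```

Request:
jog_arm --pt "0 0 0.003" --pt "0 0 0.003" --pt "0 0 0" --pt "0 0 0" --roll '[0,0,0,0]' --grip '[0.035,0.03,0.03,0.03]'

```text
time: 19.45
tcp_pos: [469.0, -341.1, 27.3]
eef_rot: [[0.973, 0.23, 0.022], [0.23, -0.973, -0.013], [0.019, 0.018, -1.0]]
ft_force: [-0.1, -0.7, 0.8]
opening: 30.2
grip_force: 0.0
```

Request:
jog_arm --pt "0 0 0" --pt "0 0 0" --pt "0 0 0" --pt "0 0 0" --pt "0 0 0" --roll '[0,0,0,0,0]' --grip '[0.01,0.01,0.01,0.01,0.01]'

```text
time: 19.87
tcp_pos: [469.0, -341.4, 27.7]
eef_rot: [[0.973, 0.229, 0.023], [0.229, -0.973, -0.013], [0.019, 0.018, -1.0]]
ft_force: [0.3, 1.9, 5.9]
opening: 20.1
grip_force: 59.6
```

Request:
jog_arm --pt "0 0 -0.005" --pt "0 0 -0.01" --pt "0 0 -0.02" --pt "0 0 -0.025" --pt "0 0 -0.025" --roll '[0,0,0,0,0]' --grip '[0.01,0.01,0.01,0.01,0.01]'

```text
time: 20.28
tcp_pos: [466.1, -339.6, 112.4]
eef_rot: [[0.973, 0.229, 0.02], [0.229, -0.973, -0.011], [0.017, 0.015, -1.0]]
ft_force: [-0.9, -0.1, -1.7]
opening: 19.8
grip_force: 58.7
```

Request:
jog_arm --pt "0 0 0" --pt "0 0 0" --roll '[0,0]' --grip '[0.01,0.01]'

```text
time: 20.45
tcp_pos: [467.4, -340.9, 113.6]
eef_rot: [[0.973, 0.229, 0.024], [0.229, -0.973, -0.015], [0.02, 0.02, -1.0]]
ft_force: [-0.0, 0.8, -1.8]
opening: 20.0
grip_force: 58.8
```

Run:
```python
from h import *
o=get_obs();t=o['tcp_pos'];print(o['time'],np.round(o['q'],3),np.round(t,1))
im,d=snapshot("side");W=cloud("side",d);hsv=cv2.cvtColor(im,cv2.COLOR_RGB2HSV)
m=((hsv[...,1]>70)&(W[...,2]>55)&(W[...,2]<110)&(np.hypot(W[...,0]-t[0],W[...,1]-t[1])<140)).astype(np.uint8)
k,lab,st,ce=cv2.connectedComponentsWithStats(m)
for i in range(1,k):
    if st[i,4]>40:
        p=W[lab==i];r=cv2.minAreaRect(p[:,:2].astype(np.float32));print(st[i,4],ce[i].round(),np.round(r[0],1),np.round(r[1],1),round(r[2],1),np.percentile(p[:,2],[5,50,95]).round(1))
```

```text
20.45 [-0.827  0.421  1.669  0.009  1.024  0.507] [ 467.4 -340.9  113.6]
294 [344. 249.] [ 543.1 -325.5] [50.7 41.1] 13.5 [ 92.5  99.  101.5]
354 [295. 269.] [ 430.1 -353.8] [73.9 21.5] 13.6 [ 92.  102.2 104.6]
```

Request:
jog_arm --pt "0.0075 -0.0348 -0.0005" --pt "0.0075 -0.0348 -0.0005" --pt "0.0075 -0.0348 -0.0005" --pt "0.0075 -0.0348 -0.0005" --pt "0.0075 -0.0348 -0.0005" --roll '[0,0,0,0,0]' --grip '[0.01,0.01,0.01,0.01,0.01]'

```text
time: 20.92
tcp_pos: [461.8, -159.9, 110.3]
eef_rot: [[0.973, 0.228, 0.019], [0.229, -0.973, -0.01], [0.016, 0.014, -1.0]]
ft_force: [0.5, 0.7, -0.8]
opening: 20.5
grip_force: 58.9
```

Request:
jog_arm --pt "0.0075 -0.0348 -0.0005" --pt "0.0075 -0.0348 -0.0005" --pt "0.0075 -0.0348 -0.0005" --pt "0.0075 -0.0348 -0.0005" --pt "0.0075 -0.0348 -0.0005" --roll '[0,0,0,0,0]' --grip '[0.01,0.01,0.01,0.01,0.01]'

```text
time: 21.33
tcp_pos: [458.2, 17.8, 110.9]
eef_rot: [[0.973, 0.229, 0.019], [0.229, -0.973, -0.011], [0.016, 0.015, -1.0]]
ft_force: [-1.2, 1.5, -1.6]
opening: 20.2
grip_force: 58.9
```

Request:
jog_arm --pt "0.0075 -0.0348 -0.0005" --pt "0.0075 -0.0348 -0.0005" --pt "0.0075 -0.0348 -0.0005" --pt "0.0075 -0.0348 -0.0005" --pt "0.0075 -0.0348 -0.0005" --roll '[0,0,0,0,0]' --grip '[0.01,0.01,0.01,0.01,0.01]'

```text
time: 21.75
tcp_pos: [454.8, 195.5, 111.1]
eef_rot: [[0.973, 0.229, 0.019], [0.229, -0.973, -0.012], [0.015, 0.016, -1.0]]
ft_force: [1.1, 0.6, -0.8]
opening: 20.3
grip_force: 58.9
```

Request:
jog_arm --pt "0 0 0" --pt "0 0 0" --pt "0 0 0" --pt "0 0 0" --pt "0 0 0" --roll '[-0.1088,-0.1088,-0.1088,-0.1088,-0.1088]' --grip '[0.01,0.01,0.01,0.01,0.01]'

```text
time: 22.17
tcp_pos: [455.0, 194.0, 110.9]
eef_rot: [[0.71, 0.704, 0.018], [0.704, -0.71, -0.012], [0.004, 0.022, -1.0]]
ft_force: [0.1, 0.3, -1.9]
opening: 19.9
grip_force: 59.0
```

Request:
jog_arm --pt "0 0 0" --pt "0 0 0" --pt "0 0 0" --pt "0 0 0" --pt "0 0 0" --roll '[-0.1088,-0.1088,-0.1088,-0.1088,-0.1088]' --grip '[0.01,0.01,0.01,0.01,0.01]'

```text
time: 22.58
tcp_pos: [455.1, 193.7, 110.9]
eef_rot: [[0.244, 0.97, 0.018], [0.97, -0.243, -0.012], [-0.008, 0.021, -1.0]]
ft_force: [0.1, 0.2, -0.5]
opening: 20.1
grip_force: 59.0
```

Request:
jog_arm --pt "0 0 0" --pt "0 0 0" --pt "0 0 0" --roll '[0,0,0]' --grip '[0.01,0.01,0.01]'

```text
time: 22.83
tcp_pos: [455.8, 193.8, 111.7]
eef_rot: [[0.252, 0.968, 0.02], [0.968, -0.252, -0.012], [-0.007, 0.022, -1.0]]
ft_force: [0.2, 0.1, -0.6]
opening: 20.0
grip_force: 59.0
```

Run:
```python
from h import *
o=get_obs();t=o['tcp_pos'];print(o['time'],np.round(o['q'],3),np.round(t,1))
im,d=snapshot("side");W=cloud("side",d);hsv=cv2.cvtColor(im,cv2.COLOR_RGB2HSV)
cv2.imwrite("pics/s6.png",cv2.resize(im[60:200,200:340,::-1],(560,560)))
a0=np.radians(75.6);R=np.array([np.cos(a0),np.sin(a0)]);N=np.array([-R[1],R[0]])
m=((hsv[...,1]>70)&(W[...,2]>55)&(W[...,2]<115)&(np.hypot(W[...,0]-t[0],W[...,1]-t[1])<140)).astype(np.uint8)
k,lab,st,ce=cv2.connectedComponentsWithStats(m)
for i in range(1,k):
    if st[i,4]>25:
        p=W[lab==i];q=p[:,:2]-[460.8,208.2];print(st[i,4],ce[i].round(),"x",np.percentile(q@R,[1,50,99]).round(1),"y",np.percentile(q@N,[3,50,97]).round(1),"z",np.percentile(p[:,2],[5,50,95]).round(1))
```

```text
22.8333 [ 0.187  0.302  1.863 -0.019  0.96   0.452] [455.8 193.8 111.7]
42 [248. 125.] x [34.6 62.4 82.5] y [-5.3  6.4 17. ] z [93.  95.4 99.6]
135 [249. 143.] x [-95.9 -58.3   4.3] y [-8.9  0.3 10. ] z [ 92.5 101.4 104.1]
```

View pics/s6.png

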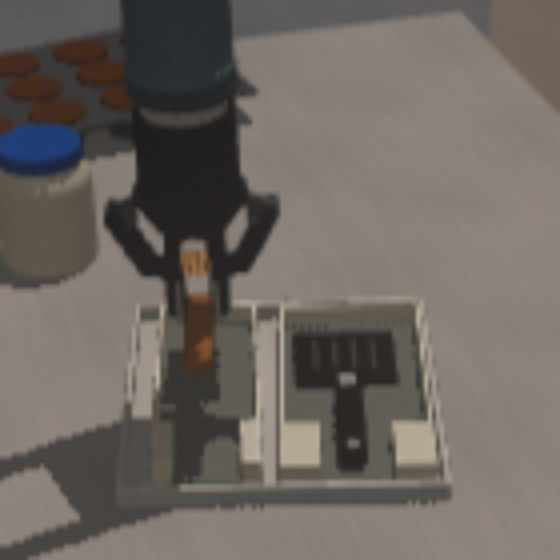

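The brush is aligned over the narrow tray (tray x −96…~88, y ≈ 0). In the picture the turner lies properly in the wide tray at (345,395). I'll lower the brush.

Request:
jog_arm --pt "0 0 0.02" --pt "0 0 0.02" --pt "0 0 0.02" --pt "0 0 0.01" --pt "0 0 0.003" --roll '[0,0,0,0,0]' --grip '[0.01,0.01,0.01,0.01,0.01]'

```text
time: 23.3
tcp_pos: [456.5, 192.8, 37.6]
eef_rot: [[0.25, 0.968, 0.018], [0.968, -0.25, -0.012], [-0.008, 0.02, -1.0]]
ft_force: [0.2, 0.3, -0.5]
opening: 20.5
grip_force: 59.1
```

Request:
jog_arm --pt "0 0 0" --pt "0 0 0.001" --pt "0 0 0.001" --pt "0 0 0" --roll '[0,0,0,0]' --grip '[0.01,0.01,0.01,0.01]'

```text
time: 23.63
tcp_pos: [458.6, 193.3, 38.3]
eef_rot: [[0.249, 0.968, 0.023], [0.969, -0.249, -0.011], [-0.005, 0.025, -1.0]]
ft_force: [0.3, 0.3, -1.0]
opening: 20.4
grip_force: 59.1
```

Request:
jog_arm --pt "0 0 0.001" --pt "0 0 0" --roll '[0,0]' --grip '[0.01,0.01]'

```text
time: 23.8
tcp_pos: [458.2, 193.2, 36.8]
eef_rot: [[0.249, 0.968, 0.022], [0.969, -0.249, -0.012], [-0.006, 0.024, -1.0]]
ft_force: [-0.1, 0.1, -1.3]
opening: 20.5
grip_force: 59.1
```

Request:
jog_arm --pt "0 0 0.001" --pt "0 0 0.001" --pt "0 0 0" --roll '[0,0,0]' --grip '[0.01,0.01,0.01]'

```text
time: 24.05
tcp_pos: [458.2, 193.0, 34.6]
eef_rot: [[0.249, 0.968, 0.022], [0.969, -0.249, -0.012], [-0.006, 0.024, -1.0]]
ft_force: [-0.9, -0.9, 2.2]
opening: 20.3
grip_force: 59.4
```

Request:
jog_arm --pt "0 0 0.001" --pt "0 0 0" --roll '[0,0]' --grip '[0.01,0.01]'

```text
time: 24.22
tcp_pos: [458.3, 193.0, 33.8]
eef_rot: [[0.249, 0.968, 0.022], [0.969, -0.249, -0.012], [-0.006, 0.024, -1.0]]
ft_force: [-1.2, -2.1, 4.6]
opening: 20.3
grip_force: 59.7
```

Request:
jog_arm --pt "0 0 0.001" --pt "0 0 0" --roll '[0,0]' --grip '[0.01,0.01]'

```text
time: 24.38
tcp_pos: [458.3, 193.0, 33.6]
eef_rot: [[0.249, 0.968, 0.022], [0.969, -0.249, -0.012], [-0.006, 0.024, -1.0]]
ft_force: [-3.4, -1.7, 13.9]
opening: 20.0
grip_force: 60.8
```

Request:
jog_arm --pt "0 0 0" --pt "0 0 0" --pt "0 0 0" --pt "0 0 0" --pt "0 0 0" --roll '[0,0,0,0,0]' --grip '[0.018,0.025,0.035,0.04,0.04]'

```text
time: 24.8
tcp_pos: [457.9, 193.1, 32.2]
eef_rot: [[0.249, 0.968, 0.021], [0.969, -0.249, -0.012], [-0.006, 0.023, -1.0]]
ft_force: [0.1, 0.3, -0.5]
opening: 40.1
grip_force: 0.0
```

Request:
jog_arm --pt "0 0 -0.005" --pt "0 0 -0.02" --pt "0 0 -0.03" --pt "0 0 -0.035" --pt "0 0 -0.035" --roll '[0,0,0,0,0]' --grip '[0.04,0.04,0.04,0.04,0.04]'

```text
time: 25.22
tcp_pos: [454.6, 194.4, 158.5]
eef_rot: [[0.249, 0.968, 0.02], [0.969, -0.249, -0.012], [-0.007, 0.022, -1.0]]
ft_force: [0.5, -0.3, 0.5]
opening: 39.9
grip_force: 0.0
```

Request:
jog_arm --pt "-0.035 0 0" --pt "-0.035 0 0" --pt "-0.035 0 0" --pt "-0.035 0 0" --pt "-0.035 0 0" --roll '[0,0,0,0,0]' --grip '[0.04,0.04,0.04,0.04,0.04]'

```text
time: 25.63
tcp_pos: [411.1, 23.9, 158.9]
eef_rot: [[0.248, 0.969, 0.022], [0.969, -0.248, -0.012], [-0.006, 0.024, -1.0]]
ft_force: [0.8, -0.8, -0.6]
opening: 40.0
grip_force: 0.0
```

Request:
jog_arm --pt "-0.035 0 0" --pt "-0.035 0 0" --pt "-0.035 0 0" --pt "0 0 0" --pt "0 0 0" --roll '[0,0,0,0,0]' --grip '[0.04,0.04,0.04,0.04,0.04]'

```text
time: 26.05
tcp_pos: [385.4, -78.4, 159.4]
eef_rot: [[0.254, 0.967, 0.022], [0.967, -0.254, -0.012], [-0.006, 0.024, -1.0]]
ft_force: [0.5, 0.7, -0.3]
opening: 40.2
grip_force: 0.0
```

Run:
```python
from h import *
ims=[]
for c,(x0,y0,x1,y1) in(("top",(125,115,255,235)),("side",(210,90,340,210))):
    im,d=snapshot(c);ims.append(cv2.resize(im[y0:y1,x0:x1,::-1],(390,360)))
    W=cloud(c,d);hsv=cv2.cvtColor(im,cv2.COLOR_RGB2HSV)
    a0=np.radians(75.6);R=np.array([np.cos(a0),np.sin(a0)]);N=np.array([-R[1],R[0]])
    for n,m,o in(("brush",hsv[...,1]>85,[460.8,208.2]),("turner",hsv[...,2]<62,[570.1,172.7])):
        q=W[...,:2]-o;x=q@R;y=q@N;k=m&(np.abs(x)<115)&(np.abs(y)<(36 if n=="brush" else 48))&(W[...,2]>0)&(W[...,2]<40)
        h=k&(x<-30);b=k&(x>30)
        print(c,n,k.sum(),"x",np.percentile(x[k],[1,99]).round(1),"handle y,z",np.median(y[h]).round(1),np.median(W[h][:,2]).round(1),"head y,z",np.median(y[b]).round(1),np.median(W[b][:,2]).round(1))
    for t in("tub","ramekin","measuring_cup"):
        print(c,t,[(round(b['conf'],2),np.round(b['location']).tolist()) for b in boxes_of(c,t)[:1]])
cv2.imwrite("pics/s7.png",np.hstack(ims));print(get_obs()['time'],get_obs()['tcp_pos'])
```

```text
top brush 438 x [-89.2  87.1] handle y,z -0.7 20.3 head y,z 0.0 16.9
top turner 788 x [-94.4  97.2] handle y,z 3.5 22.0 head y,z 2.5 8.9
top tub [(0.71, [375.0, 471.0, 115.0])]
top ramekin [(0.58, [727.0, -333.0, 20.0])]
top measuring_cup [(0.96, [754.0, -177.0, 16.0])]
side brush 66 x [-94.3 -24.6] handle y,z 1.0 22.4 head y,z nan nan
side turner 438 x [-99.8  92.6] handle y,z 1.2 23.9 head y,z 0.5 11.3
side tub [(0.9, [377.0, 454.0, 73.0])]
side ramekin [(0.83, [729.0, -313.0, 27.0])]
side measuring_cup [(0.72, [746.0, -181.0, 32.0])]
26.45 [385.83683328 -75.66459262 159.03905891]
  return _methods._mean(a, axis=axis, dtype=dtype,
  ret = ret.dtype.type(ret / rcount)
```

View pics/s7.png

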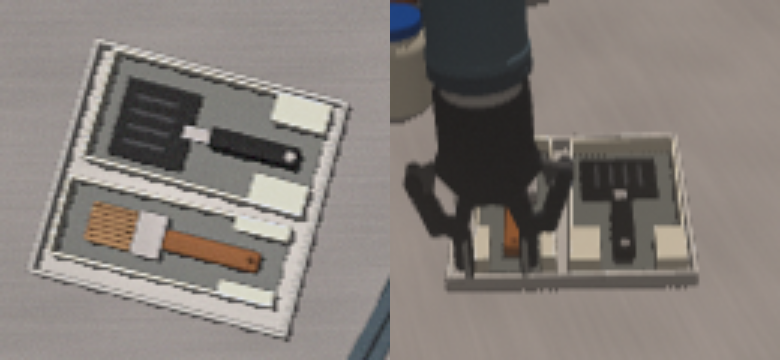

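Both tools lie flat and centred in their trays. In the left pane the turner's blade is at (155,125) and the brush at (175,235), with both handles between the blocks. The bystanders haven't moved and the arm is clear, so I'll hand it in.

```bash
python3 -c "
from workcell import *
print(sign_off())"
```

```text
the job is handed in; nothing more can be done
None
```

The job is handed in: the turner lies flat in the wide tray and the brush flat in the narrow one, each with its handle in the channel, the bystanders unmoved, at about 26 s of the 53 s allowed; joint 6 reached its range limit on the way to the brush, and I worked the resulting tool tilt back out before gripping it.

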